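# Wring a heat sink onto a processor lid

### The job

Fit the large finned heat sink to the processor: set it down flat on the processor's bare metal lid from the open side, opposite the stop rail, with only about half of the lid covered, then wring it on by sliding it across in face-to-face contact until it meets the stop rail and covers the whole lid squarely, edges in line. Do not lower it straight down into its final place or lift it off again on the way. Let go and leave it there, and leave the small heat sink, the screwdriver and the drive where they lie.

Things in the scene. Friction and masses are not known exactly. Their poses are not given: they have to be found in the camera images.
- heatsink: Large aluminium heat sink, loose, 0.2-0.3 kg. Base plate 60 x 60 x 8 mm; on it a block of upright fins, 60 mm long (x) and 46 mm wide (y), up to 40 mm above the underside: the base stands out 7 mm on both y sides. Origin: centre of the flat underside; z up, x along the fins. Grip across the fin block (along y), above the base. A half turn makes no difference. Starts on the table beside the board.
- seat (a point): Centre of the top face of the processor's bare flat steel lid, 60 x 60 mm, 22 mm above the table, in the middle of the green board. z up; +x is the direction of sliding, towards the stop rail; the open side is -x. In its final place the heat sink's fins run along this x and its origin lies 1 mm past this point. Nothing guides it sideways. Dry metal faces: they drag if pressed hard.
- stop (a point): Middle of the stop rail's near face, at its top edge: 31 mm in +x from the seat, 28 mm above the table. The rail is a fixed plain brass bar across the lid's +x edge, 60 mm long in y, 8 mm thick, 6 mm higher than the lid.
- board: Processor board on its aluminium sled, fixed: 170 mm (x) by 150 mm (y), green surface at 11 mm. Origin: centre of its underside on the table; axes parallel to the seat's. Except the stop rail all on it is lower than the lid: black socket frame 72 x 72 mm (top at 17 mm), black slots 51 to 67 mm off in y (top at 17 mm), capacitors 61 to 71 mm off in +x (top at 21 mm).
- small_sink: A bystander: small finned heat sink, 36 x 36 x 22 mm, on the table on the other side of the board. Origin at the centre of its underside.
- screwdriver: A bystander: screwdriver 180 mm long lying on the table beyond the board to the right. Its x axis points along the blade.
- drive: A bystander: flat disk drive, 100 x 70 x 14 mm, lying on the table beyond the board to the left. Origin at the centre of its underside.
Things that resemble listed ones, but are neither listed nor needed, are in the scene too. What is shaped like the heatsink but brown is not meant. Leave any blue or red look-alike of the board alone.

How it is judged:
On the way:
1. the heat sink is set flat on the lid from the open side, its centre 12 to 50 mm short of the lid's centre (and within 12 mm sideways), pressing on the lid (z of heatsink in the frame of seat between -0.0025 and 0.0025 m and angle between heatsink's own z axis and vertical below 0.05 rad and x of heatsink in the frame of seat between -0.05 and -0.012 m and y of heatsink in the frame of seat between -0.012 and 0.012 m and contact force between heatsink and board above 0.3 N), for 0.1 s.
At the end, for the whole second after the job is handed in: The heat sink lies flat on the lid (underside within 2.5 mm of the lid's height, tilt under 0.05 rad), against the stop rail (its centre between 3 mm short of and 4 mm past the lid's centre along the slide), within 5 mm sideways, its fins along the slide within 0.09 rad, released and at rest (z of heatsink in the frame of seat between -0.0025 and 0.0025 m and angle between heatsink's own z axis and vertical below 0.05 rad and x of heatsink in the frame of seat between -0.003 and 0.004 m and y of heatsink in the frame of seat between -0.005 and 0.005 m and angle between the x axis of heatsink and the x axis of seat, either way round below 0.09 rad and linear speed of heatsink below 0.01 m/s); the robot touches nothing.
It fails at once if the heat sink hovers 3.5 to 20 mm over the lid within 10 mm of its final place (lowered straight down or lifted off, not slid) (x of heatsink in the frame of seat between -0.01 and 0.012 m and y of heatsink in the frame of seat between -0.02 and 0.02 m and z of heatsink in the frame of seat between 0.0035 and 0.02 m).
It fails at once if the small heat sink is moved more than 30 mm (distance of small_sink from where it was at the start of the episode above 0.03 m).
It fails at once if the screwdriver is moved more than 30 mm (distance of screwdriver from where it was at the start of the episode above 0.03 m).
It fails at once if the drive is moved more than 30 mm (distance of drive from where it was at the start of the episode above 0.03 m).
It also fails if it takes over 58 s, if anything falls off the work surface, if the arm or the gripper's body presses on something with over 40 N, if the wrist force passes 120 N, or if a joint passes its speed limit or range.

### The arm

A 6-joint arm with a two-finger parallel gripper is mounted at the origin on the work surface. World frame = base frame: x ahead of the robot, y to its left, z up, the work surface at z = 0. Lengths are in m, angles in rad, forces in N, time in s.
With the tool pointing down it reaches from about 0.35 to 0.775 m from the base axis. Payload 5.5 kg.
Tool frame: the origin (TCP) lies on the centre line of the jaws, within the pads' length; the fingertips stand 11 mm ahead of it and the grasp point (between the pads) lies 8 mm behind it (env.nose_length is the distance from the TCP to the fingertips, in m); x points along the fingers, z is the direction in which the jaws open and shut, and the axes are right-handed (so a half turn about x gives the same grasp; the last joint's range is limited). The gripper opens to 85 mm and grips with 20 to 120 N. Pads are 22 mm wide; open, the fingers measure 114 mm over their backs; the gripper's body (76 mm by 85 mm) begins 54 mm behind the grasp point. The pads swing forward as they close: fully open they stand 13 mm farther back than shut.
Start: joints at [1.101, 0.313, 0.046, 1.304, 0, 1.431], TCP at [0.186, 0.544, 0.242] pointing down, gripper open.
Joint ranges: [-2.76, 2.76], [-0.86, 1.69], [-1.03, 1.26], [-2.2, 2.34], [-1.47, 1.5], [-3.14, 3.14]. Speed limits (rad/s): [2.57, 2.57, 3.14, 3.14, 3.14, 3.14].

### API

Orientations are given as a unit quaternion [w, x, y, z].
In Python, from workcell import env gives the robot as it stands. The module is installed in compiled form; this text tells all that it offers.
- The arm moves only by the tool step_arm, never from a script. Its argument "moves" is a list that holds one entry, the list of rows, each a list of 7 numbers: the turn, a rotation vector about the tool's x, y, z in rad, then the shift along the tool's x, y, z in m, then the opening, from 0 (shut) to 1 (fully open). In form: [[[rx, ry, rz, tx, ty, tz, grip], ...]]. A call has 1 to 12 rows; each row is the pose to reach, as a shift and turn from the pose measured when the call began, along the tool's axes at that moment; what a row does not reach only later rows make up. A row lasts 1/10 s, in which the tool goes at most 50 mm and 8.59 degrees, less where a joint would pass 70% of its speed; a pose out of reach is approached as far as the arm can. A call with a gripper value outside its range is refused whole. The fingers move at their own pace and stop on an object; "force" is the grip in N (left out, the last holds). Time passes only in rows, so rows that repeat a pose let the fingers close. It gives the time, the measured TCP pose, the force and the opening at its end, in the units of the state.
- env.get_state(): the state, without advancing time (a new reading comes with each control period).
- env.read_camera(name): name is "scene" or "top" or "wrist"; returns (picture, depth): 480x640x3 uint8, red, green, blue; 480x640 float32, m along the optical axis (not along the pixel's ray), 0 where there is no reading.
- env.get_calibration(name): a dict with "mtx" (3x3 intrinsics, pixels), "camera_from_world" (4x4, takes a point from world to camera coordinates); the wrist camera has in their place "T_tool_cam" (4x4, takes a point from camera to tool coordinates, whose origin is the TCP and whose axes are the tool frame's). Camera axes: x right, y down, z forward; pixel columns grow to the right and rows downward; lengths in m; the calibration is good to about 2 mm. A picture is of the moment at which its call begins: read the wrist's pose just before it. get_calibration takes no time and is no camera call.
- env.hand_in(): hands the job in, once; it reports no verdict.
Trained networks look in the newest picture that a camera, given by its name, has taken for a name from the list of things; names that differ only in an ending like _2 or _b are one class to them, and where a whole thing is asked for, a point or a joint stands for the part that bears it (a point fixed in the world has none). Each returns a list of dicts, best first, with "confidence" (0 to 1); they miss things now and then, are a little off and sometimes report something else, mostly with a low value. They report only what shows in the picture. A call takes as long as a camera call. They do not tell look-alikes from the thing itself.
- env.boxes_of(camera, thing): "uv" ([column, row] in pixels, amid what is visible of it).
- env.silhouettes(camera, thing): "mask" (480x640 bool, what is visible of it) and "uv" ([column, row] in pixels, amid what is visible of it).
The state is a dict: "clock": time; "joint_pos": joint angles; "qvel": joint speeds; "tau": joint torques, N m; "tcp_pos": TCP position; "orientation": TCP orientation; "wrist_force": force on the tool from outside, world axes, zero at the start; "ft_torque": the same for the moment, N m; "finger_gap": finger opening in m.
Only numpy, scipy, OpenCV 4.12 (cv2) and the standard library are available. Lean on these libraries where they do the work, as an engineer would, in place of code of your own. Each camera call takes 0.05 s, during which the arm holds its last target.

## Working session

There is one attempt and no reset: what is moved stays moved. The work goes in short steps, Python scripts to look and compute and a tool call to move; the robot and the scene stay as the last step left them, time stands still between calls to the robot, and variables do not carry over. Pictures are saved under pics/ and viewed, and the job is handed in when it is done.

Besides the shell and the picture viewer there is one more tool, called after "Request:" by a JSON object that holds its "api" and its "payload", one argument or row to a line. step_arm: Moves the arm, as the interface text tells. Its arguments: {"type":"object","properties":{"moves":{"type":"array","items":{"type":"array","items":{"type":"array","items":{"type":"number"}}}},"force":{"type":"number"}},"required":["moves"]}

```bash
mkdir -p pics
cat > h.py <<'E'
import numpy as np,cv2
from workcell import env
from scipy.spatial.transform import Rotation as R
def save(n,im): cv2.imwrite('pics/'+n+'.png',im[:,:,::-1])
def w2c(cam):
    c=env.get_calibration(cam); return np.array(c['mtx']),np.array(c['camera_from_world'])
def pts(cam,depth,st=None):
    c=env.get_calibration(cam);K=np.array(c['mtx'])
    v,u=np.mgrid[0:480,0:640]
    P=np.stack([(u-K[0,2])/K[0,0]*depth,(v-K[1,2])/K[1,1]*depth,depth],-1)
    if cam=='wrist':
        T=np.array(c['T_tool_cam']);q=st['orientation']
        M=np.eye(4);M[:3,:3]=R.from_quat([q[1],q[2],q[3],q[0]]).as_matrix();M[:3,3]=st['tcp_pos'];T=M@T
    else: T=np.linalg.inv(np.array(c['camera_from_world']))
    return P@T[:3,:3].T+T[:3,3]
E
python3 - <<'E'
from h import *
s=env.get_state();print(s)
for c in ['scene','top']:
    im,d=env.read_camera(c);save(c+'0',im);P=pts(c,d);np.save(c+'.npy',P)
    for t in ['heatsink','board','small_sink','screwdriver','drive']:
        for b in env.silhouettes(c,t):
            m=b['mask'];print(c,t,np.round(b['uv']),round(b['confidence'],2),m.sum(),np.round(np.median(P[m&(d>0)],0),3),im[m].mean(0).astype(int))
E
```

```text
{'clock': 0.0, 'joint_pos': array([ 1.10139774e+00,  3.14043433e-01,  4.49912686e-02,  1.30359412e+00,
       -5.30064907e-06,  1.43119598e+00]), 'qvel': array([ 0.00159506,  0.00119735, -0.00125792, -0.00189467, -0.00061111,
        0.00317607]), 'tau': array([ 1.03735470e-03, -4.80624604e+01,  2.98535693e+01,  1.95852929e-02,
        5.72072736e-05,  1.03350979e-05]), 'tcp_pos': array([0.1860053 , 0.54357361, 0.24138939]), 'orientation': array([ 0.57471462, -0.41144509,  0.57587263,  0.41083666]), 'wrist_force': array([-0.32725107, -0.10516498, -0.37998202]), 'ft_torque': array([-0.00414171,  0.03998272, -0.02337019]), 'finger_gap': 0.08520805517991584}
scene heatsink [205. 255.] 0.91 709 [ 0.369 -0.252  0.036] [98 73 56]
scene heatsink [210. 300.] 0.74 823 [ 0.479 -0.31   0.035] [160 157 140]
scene heatsink [197. 358.] 0.71 864 [ 0.574 -0.402  0.034] [96 65 46]
scene board [440. 278.] 0.96 3988 [0.807 0.111 0.015] [ 83 103 147]
scene board [307. 157.] 0.86 2335 [0.309 0.172 0.015] [173  92  82]
scene board [322. 262.] 0.63 3786 [ 0.577 -0.055  0.014] [115 128 107]
scene small_sink
[... 259 characters left out ...]
6 54 24]
top heatsink [442. 263.] 0.87 916 [ 0.467 -0.301  0.034] [178 180 160]
top heatsink [485. 223.] 0.57 929 [ 0.562 -0.39   0.035] [94 52 21]
top board [237. 106.] 0.97 5554 [0.793 0.12  0.012] [ 68 100 158]
top board [195. 350.] 0.94 6793 [0.294 0.179 0.012] [194  66  54]
top board [315. 212.] 0.71 5928 [ 0.563 -0.048  0.011] [112 138 111]
top small_sink [319. 217.] 0.59 6044 [ 0.563 -0.048  0.011] [113 139 112]
top small_sink [135. 256.] 0.58 345 [0.476 0.303 0.018] [163 165 154]
top screwdriver [437. 148.] 0.94 684 [ 0.72  -0.298  0.02 ] [211 126  36]
top drive [132. 134.] 0.61 1657 [0.731 0.329 0.013] [183 185 175]
top drive [443. 263.] 0.36 858 [ 0.467 -0.301  0.034] [179 181 160]
```

View pics/top0.png

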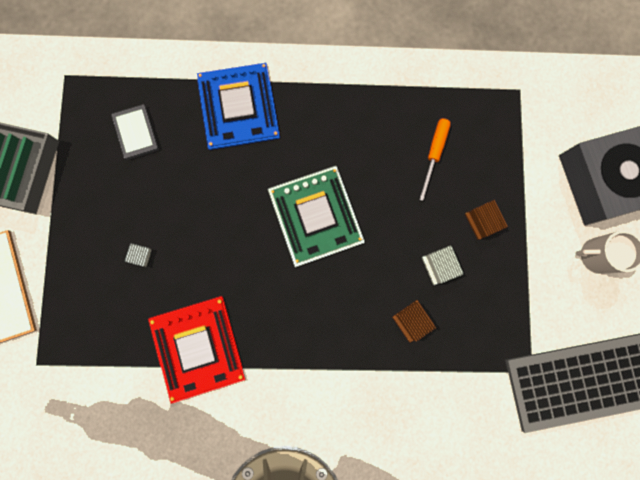

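Run:
```python
import cv2,numpy as np
i=cv2.imread('pics/top0.png')
cv2.imwrite('pics/top0z.png',cv2.resize(i[140:310,230:500],None,fx=2.9,fy=2.9,interpolation=cv2.INTER_CUBIC))
P=np.load('top.npy')
print(np.round(P[212,200:420:4],3).tolist())
```

```text
[[0.569, 0.189, 0.0], [0.569, 0.181, -0.001], [0.569, 0.173, -0.0], [0.569, 0.165, -0.001], [0.569, 0.156, 0.003], [0.57, 0.148, -0.001], [0.57, 0.14, 0.001], [0.571, 0.132, -0.003], [0.57, 0.124, -0.0], [0.57, 0.115, 0.002], [0.571, 0.107, -0.001], [0.571, 0.099, -0.0], [0.571, 0.091, 0.002], [0.571, 0.083, -0.0], [0.572, 0.075, -0.003], [0.572, 0.066, -0.0], [0.572, 0.058, -0.003], [0.572, 0.05, -0.001], [0.573, 0.042, -0.002], [0.571, 0.033, 0.009], [0.57, 0.024, 0.015], [0.571, 0.016, 0.012], [0.57, 0.008, 0.016], [0.571, 0.0, 0.014], [0.572, -0.008, 0.011], [0.57, -0.016, 0.022], [0.57, -0.024, 0.022], [0.57, -0.032, 0.022], [0.57, -0.041, 0.022], [0.571, -0.049, 0.018], [0.571, -0.057, 0.02], [0.571, -0.065, 0.022], [0.571, -0.073, 0.021], [0.573, -0.082, 0.013], [0.574, -0.09, 0.008], [0.574, -0.098, 0.01], [0.573, -0.106, 0.018], [0.574, -0.114, 0.012], [0.575, -0.123, 0.006], [0.577, -0.132, -0.001], [0.577, -0.14, 0.002], [0.577, -0.148, 0.003], [0.577, -0.157, 0.001], [0.578, -0.166, -0.003], [0.578, -0.174, -0.0], [0.579, -0.183, -0.005], [0.578, -0.191, -0.001], [0.579, -0.199, -0.003], [0.579, -0.208, -0.003], [0.579, -0.216, -0.001], [0.579, -0.224, 0.0], [0.58, -0.233, -0.004], [0.579, -0.24, 0.001], [0.579, -0.249, 0.001], [0.58, -0.258, -0.003]]
```

View pics/top0z.png

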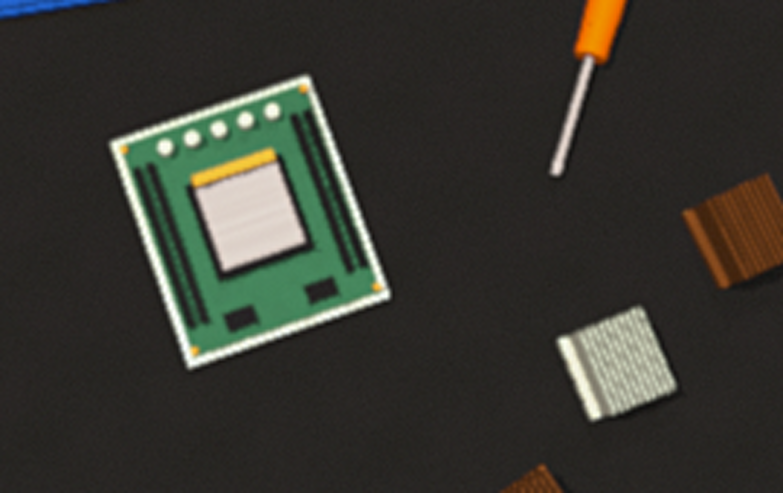

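View pics/scene0.png

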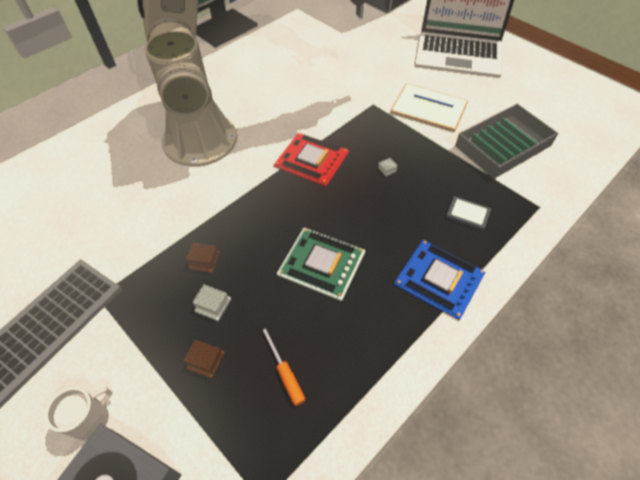

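```bash
cat >> h.py <<'E'
def pose(s=None):
    s=s or env.get_state();q=s['orientation'];return np.array(s['tcp_pos']),R.from_quat([q[1],q[2],q[3],q[0]])
def plan(pos,yaw,s=None):
    """tool down, tool z at world yaw (mod pi, nearest)"""
    p,r=pose(s);best=None
    for k in (0,np.pi):
        z=np.array([np.cos(yaw+k),np.sin(yaw+k),0]);x=np.array([0,0,-1.]);y=np.cross(z,x)
        T=R.from_matrix(np.stack([x,y,z],1));rv=(r.inv()*T).as_rotvec()
        if best is None or np.linalg.norm(rv)<np.linalg.norm(best):best=rv
    return np.round(best,4),np.round(r.inv().apply(np.array(pos)-p),4)
E
python3 - <<'E'
from h import *
p,r=pose();print(r.as_matrix().round(3),env.nose_length)
print(env.get_calibration('wrist'))
P=np.load('top.npy')
i=cv2.imread('pics/top0.png')
m=np.zeros((480,640),bool);m[240:290,415:470]=1
for lo,hi in((.033,.05),(.004,.05)):
    q=P[m&(P[...,2]>lo)&(P[...,2]<hi)][:,:2].astype(np.float32)
    print(len(q),cv2.minAreaRect(q*1000))
hs=cv2.cvtColor(i,cv2.COLOR_BGR2HSV)
b=np.zeros((480,640),bool);b[160:275,262:370]=1
q=P[b&(P[...,2]>.007)][:,:2].astype(np.float32);print(cv2.minAreaRect(q*1000))
print('above board',plan([.50,-.02,.30],np.deg2rad(110)))
E
```

```text
[[ 0.    -0.946  0.324]
 [ 0.     0.324  0.946]
 [-1.    -0.     0.   ]] 0.011
{'mtx': array([[371.16197388,   0.        , 322.83672058],
       [  0.        , 371.16197388, 235.84424841],
       [  0.        ,   0.        ,   1.        ]]), 'T_tool_cam': array([[-9.21494397e-04, -2.90947183e-01,  9.56738672e-01,
        -1.31771052e-01],
       [-5.16096297e-04, -9.56738813e-01, -2.90947723e-01,
         7.46916444e-02],
       [ 9.99999442e-01, -7.61875983e-04,  7.31472691e-04,
         1.28364233e-04],
       [ 0.00000000e+00,  0.00000000e+00,  0.00000000e+00,
         1.00000000e+00]])}
516 ((469.5347900390625, -307.1698303222656), (59.783912658691406, 47.32691955566406), 22.079389572143555)
918 ((470.00433349609375, -314.47662353515625), (91.83393859863281, 98.58138275146484), 89.06431579589844)
((527.1231689453125, -55.34626007080078), (247.45721435546875, 164.2244415283203), 20.521894454956055)
above board (array([-6.789e-01,  1.000e-04,  1.000e-04]), array([-0.0577, -0.4795, -0.432 ]))
```

Run:
```python
from h import *
print('above board',plan([.51,-.07,.25],np.deg2rad(110)))
```

```text
above board (array([-6.789e-01,  1.000e-04,  1.000e-04]), array([-0.0077, -0.5052, -0.4761]))
```

Request:
{"api": "step_arm", "payload": {
  "moves": [
    [[-0.679,0,0,-0.008,-0.505,-0.476,0.8],[-0.679,0,0,-0.008,-0.505,-0.476,0.8],[-0.679,0,0,-0.008,-0.505,-0.476,0.8],[-0.679,0,0,-0.008,-0.505,-0.476,0.8],[-0.679,0,0,-0.008,-0.505,-0.476,0.8],[-0.679,0,0,-0.008,-0.505,-0.476,0.8],[-0.679,0,0,-0.008,-0.505,-0.476,0.8],[-0.679,0,0,-0.008,-0.505,-0.476,0.8],[-0.679,0,0,-0.008,-0.505,-0.476,0.8],[-0.679,0,0,-0.008,-0.505,-0.476,0.8],[-0.679,0,0,-0.008,-0.505,-0.476,0.8],[-0.679,0,0,-0.008,-0.505,-0.476,0.8]]
  ]
}}

```text
clock: 1.8
tcp_pos: [0.4588, 0.0267, 0.2495]
orientation: [-0.406, 0.58, -0.405, -0.579]
wrist_force: [1.3, 0.7, 0.6]
finger_gap: 0.0684
```

Run:
```python
from h import *
print(env.get_state()['clock'],pose()[0]);print('above board',plan([.51,-.07,.25],np.deg2rad(110)))
```

```text
1.8 [0.45878422 0.02666435 0.24949391]
above board (array([-0.0002, -0.0003,  0.0012]), array([-0.0005, -0.0151, -0.1083]))
```

Request:
{"api": "step_arm", "payload": {
  "moves": [
    [[0,0,0,0,-0.015,-0.108,0.8],[0,0,0,0,-0.015,-0.108,0.8],[0,0,0,0,-0.015,-0.108,0.8],[0,0,0,0,-0.015,-0.108,0.8],[0,0,0,0,-0.015,-0.108,0.8],[0,0,0,0,-0.015,-0.108,0.8]]
  ]
}}

```text
clock: 2.4
tcp_pos: [0.509, -0.0682, 0.2497]
orientation: [-0.405, 0.58, -0.405, -0.579]
wrist_force: [0.5, -0.6, 0.7]
finger_gap: 0.0685
```

Run:
```python
from h import *
s=env.get_state();im,d=env.read_camera('wrist');save('w1',im);P=pts('wrist',d,s);np.savez('w1.npz',im=im,P=P,d=d)
print(s['tcp_pos'])
```

```text
[ 0.50902096 -0.06816649  0.24966977]
```

View pics/w1.png

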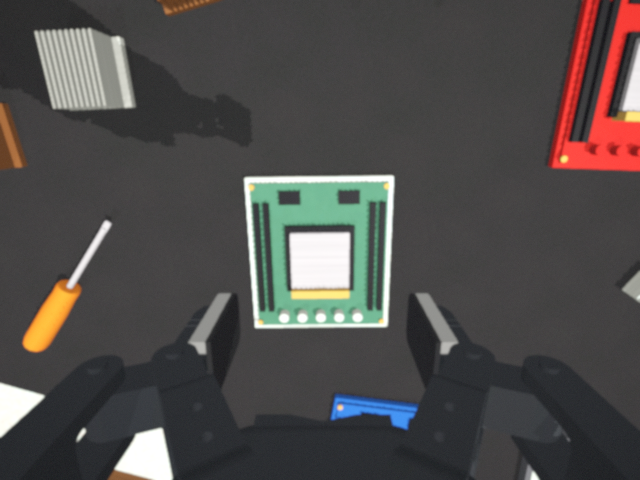

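```bash
cat > lid.py <<'E'
from h import *
def ray(cam,uv,z,s):
    c=env.get_calibration(cam);K=np.array(c['mtx'])
    if cam=='wrist':
        p,r=pose(s);T=np.array(c['T_tool_cam']);Rw=r.as_matrix()@T[:3,:3];o=r.as_matrix()@T[:3,3]+p
    else:
        T=np.linalg.inv(np.array(c['camera_from_world']));Rw=T[:3,:3];o=T[:3,3]
    uv=np.atleast_2d(uv);D=np.c_[(uv[:,0]-K[0,2])/K[0,0],(uv[:,1]-K[1,2])/K[1,1],np.ones(len(uv))]@Rw.T
    return o+D*((z-o[2])/D[:,2])[:,None]
def blob(mask,near):
    n,l,st,ce=cv2.connectedComponentsWithStats(mask.astype(np.uint8),connectivity=4)
    k=l[int(near[1]),int(near[0])];return l==k
def rect(cam,m,z,s):
    c,_=cv2.findContours(m.astype(np.uint8),cv2.RETR_EXTERNAL,cv2.CHAIN_APPROX_NONE)
    c=max(c,key=cv2.contourArea).reshape(-1,2)
    q=ray(cam,c.astype(float),z,s)[:,:2];return cv2.minAreaRect((q*1000).astype(np.float32))
E
python3 - <<'E'
from lid import *
f=np.load('w1.npz');im,P=f['im'],f['P'];s=env.get_state()
hs=cv2.cvtColor(im,cv2.COLOR_RGB2HSV)
m=blob((hs[...,2]>170)&(hs[...,1]<50),(320,260));ys,xs=np.where(m);print(m.sum(),xs.min(),xs.max(),ys.min(),ys.max(),rect('wrist',m,.022,s),np.median(P[m],0))
y=np.zeros((480,640),bool);y[280:310,270:370]=1
y&=(hs[...,1]>100)&(hs[...,0]<35);y=blob(y,(320,295));print(y.sum(),rect('wrist',y,.028,s))
g=np.zeros((480,640),bool);g[165:335,235:405]=1
g&=(hs[...,2]>60);print(rect('wrist',g,.011,s))
im,d=env.read_camera('top')
E
```

```text
3306 290 349 232 288 ((568.7252197265625, -49.282711029052734), (61.682125091552734, 61.168296813964844), 20.828201293945312) [ 0.56750559 -0.04965019  0.02211019]
488 ((600.2272338867188, -37.779083251953125), (9.177369117736816, 59.58720016479492), 20.055524826049805)
((566.3692626953125, -48.57452392578125), (189.6884765625, 188.32015991210938), 20.072986602783203)
```

Run:
```python
from lid import *
f=np.load('w1.npz');im=f['im'];s=env.get_state()
hs=cv2.cvtColor(im,cv2.COLOR_RGB2HSV)
v=hs[...,2].astype(float)
def line(pts):
    q=ray('wrist',np.array(pts,float),.011,s)[:,:2];
    l=cv2.fitLine((q*1000).astype(np.float32),cv2.DIST_HUBER,0,.01,.01).ravel();return np.rad2deg(np.arctan2(l[1],l[0])),l[2:]
# outer edge: white border crossing, subpixel by threshold
def cross(a,th=120):
    k=np.argmax(a>th);return k-1+(th-a[k-1])/(a[k]-a[k-1]) if k>0 else 0
L=[(225+cross(v[r,225:300]),r) for r in range(185,290)]
Rr=[(420-cross(v[r,420:350:-1]),r) for r in range(185,285)]
T=[(c,160+cross(v[160:200,c])) for c in range(255,385)]
B=[(c,345-cross(v[345:300:-1,c])) for c in range(265,380)]
for n,q in zip('LRTB',(L,Rr,T,B)):print(n,line(q))
s0=None
p,r=pose();print(plan([.42,-.33,.22],np.deg2rad(112)))
```

```text
L (np.float32(20.60076), array([ 587.1156 , -123.50228], dtype=float32))
R (np.float32(20.793825), array([514.82135,  11.5014 ], dtype=float32))
T (np.float32(-69.28109), array([485.41626, -74.82757], dtype=float32))
B (np.float32(-69.244965), array([647.16986 , -15.251078], dtype=float32))
(array([-0.0329, -0.0003,  0.0014]), array([ 0.0297,  0.1739, -0.2151]))
```

Request:
{"api": "step_arm", "payload": {
  "moves": [
    [[-0.033,0,0,0.03,0.174,-0.215,0.8],[-0.033,0,0,0.03,0.174,-0.215,0.8],[-0.033,0,0,0.03,0.174,-0.215,0.8],[-0.033,0,0,0.03,0.174,-0.215,0.8],[-0.033,0,0,0.03,0.174,-0.215,0.8],[-0.033,0,0,0.03,0.174,-0.215,0.8],[-0.033,0,0,0.03,0.174,-0.215,0.8],[-0.033,0,0,0.03,0.174,-0.215,0.8],[-0.033,0,0,0.03,0.174,-0.215,0.8],[-0.033,0,0,0.03,0.174,-0.215,0.8]]
  ]
}}

```text
clock: 3.5
tcp_pos: [0.4205, -0.3284, 0.22]
orientation: [-0.395, 0.587, -0.394, -0.586]
wrist_force: [-0.1, 0.2, 0.1]
finger_gap: 0.0683
```

Run:
```python
from lid import *
s=env.get_state();im,d=env.read_camera('wrist');save('w2',im);P=pts('wrist',d,s);np.savez('w2.npz',im=im,P=P,d=d)
print(s['tcp_pos'])
for b in env.silhouettes('wrist','heatsink'): print(b['uv'],b['confidence'],b['mask'].sum(),im[b['mask']].mean(0),np.median(P[b['mask']],0))
c=P[...,:2]-[.4695,-.307];near=np.hypot(*np.moveaxis(c,-1,0))<.06
for lo,hi in((.034,.05),(.005,.012)):
    m=near&(P[...,2]>lo)&(P[...,2]<hi)
    print(m.sum(),cv2.minAreaRect((P[m][:,:2]*1000).astype(np.float32)),np.median(P[m],0))
```

```text
[ 0.42047126 -0.32844902  0.22004413]
[429.1, 177.6] 0.87 5271 [90.06051983 56.32764181 32.78808575] [ 0.35843447 -0.25420008  0.0352067 ]
[323.5, 259.9] 0.61 3934 [170.59811896 175.29079817 166.67819014] [ 0.46643411 -0.31053278  0.00937485]
[188.2, 294.9] 0.56 2077 [83.25084256 50.92441021 28.31198844] [ 0.5457976  -0.41305793  0.03436551]
1442 ((471.2147216796875, -308.436767578125), (60.80706024169922, 45.989803314208984), 22.613306045532227) [ 0.46928319 -0.30877473  0.04000902]
1862 ((471.2530212402344, -308.44873046875), (60.784820556640625, 60.0042839050293), 22.50768280029297) [ 0.46682686 -0.3080312   0.00812457]
```

View pics/w2.png

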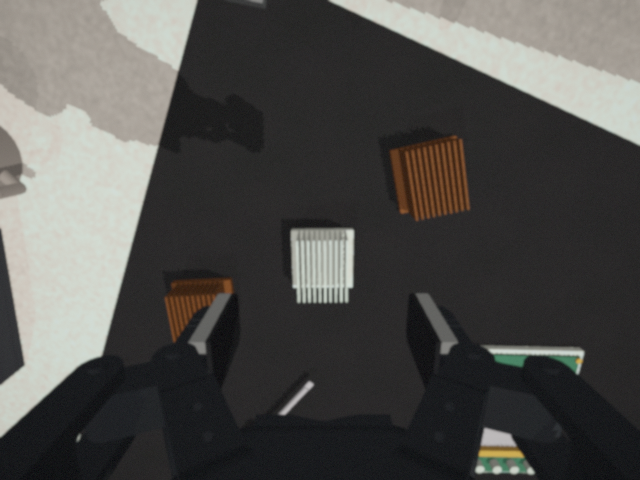

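Run:
```python
from lid import *
im=np.load('w2.npz')['im'];save('w2z',cv2.resize(im[200:330,250:410],None,fx=4,fy=4,interpolation=cv2.INTER_CUBIC))
print(plan([.4712,-.3084,.09],np.deg2rad(112.55)),plan([.4712,-.3084,.025],np.deg2rad(112.55)))
```

```text
(array([-0.0075, -0.0006,  0.0016]), array([ 0.1301, -0.0545, -0.0002])) (array([-0.0075, -0.0006,  0.0016]), array([ 1.951e-01, -5.440e-02, -1.000e-04]))
```

View pics/w2z.png

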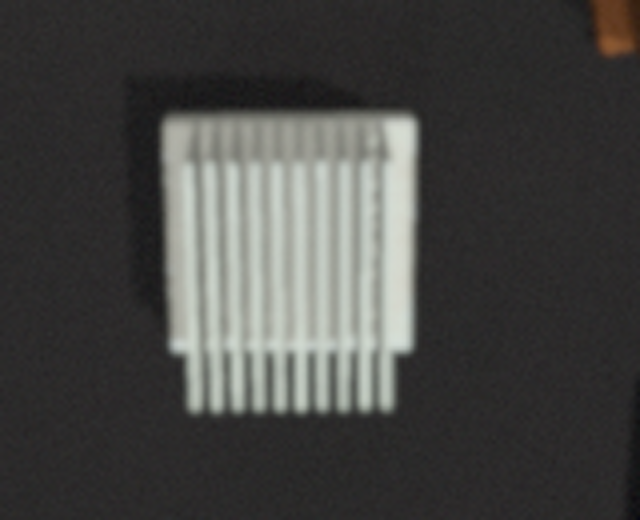

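The silver sink at (323,260) in w2 (top picture 442,263) is the finned heat sink. The two brown ones, at (429,178) and (188,295), are decoys. The crop confirms bare aluminium and a base ledge on both y sides, with the fins running along the tool's y.

Request:
{"api": "step_arm", "payload": {
  "moves": [
    [[-0.008,0,0,0.065,-0.054,0,0.8],[-0.008,0,0,0.1,-0.054,0,0.8],[-0.008,0,0,0.13,-0.054,0,0.8],[-0.008,0,0,0.15,-0.054,0,0.8],[-0.008,0,0,0.165,-0.054,0,0.8],[-0.008,0,0,0.18,-0.054,0,0.8],[-0.008,0,0,0.19,-0.054,0,0.8],[-0.008,0,0,0.195,-0.054,0,0.8],[-0.008,0,0,0.195,-0.054,0,0.8],[-0.008,0,0,0.195,-0.054,0,0.8]]
  ]
}}

```text
clock: 4.6
tcp_pos: [0.4712, -0.3087, 0.0257]
orientation: [-0.393, 0.589, -0.392, -0.587]
wrist_force: [0.1, -0.5, 0.2]
finger_gap: 0.0683
```

Run:
```python
from lid import *
print(plan([.4712,-.3084,.025],np.deg2rad(112.55)))
im,d=env.read_camera('wrist');save('w3',im)
```

```text
(array([ 0.0007, -0.0015,  0.0021]), array([ 0.0007, -0.0001,  0.0002]))
```

View pics/w3.png

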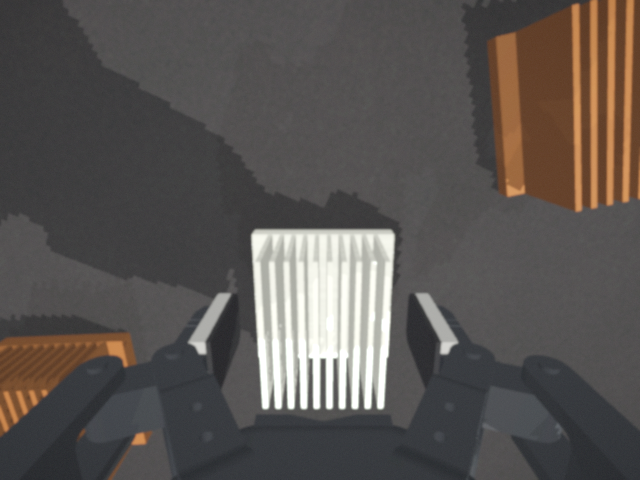

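Request:
{"api": "step_arm", "payload": {
  "moves": [
    [[0,0,0,0,0,0,0],[0,0,0,0,0,0,0],[0,0,0,0,0,0,0],[0,0,0,0,0,0,0],[0,0,0,0,0,0,0],[0,0,0,0,0,0,0],[0,0,0,0,0,0,0],[0,0,0,0,0,0,0]]
  ],
  "force": 50
}}

```text
clock: 5.45
tcp_pos: [0.472, -0.3095, 0.027]
orientation: [-0.393, 0.59, -0.392, -0.586]
wrist_force: [-0.5, -0.3, 6.1]
finger_gap: 0.0453
```

Request:
{"api": "step_arm", "payload": {
  "moves": [
    [[0,0,0,-0.01,0,0,0],[0,0,0,-0.03,0,0,0],[0,0,0,-0.06,0,0,0],[0,0,0,-0.09,0,0,0],[0,0,0,-0.09,0,0,0],[0,0,0,-0.09,0,0,0]]
  ]
}}

```text
clock: 6.05
tcp_pos: [0.4717, -0.3094, 0.1173]
orientation: [-0.393, 0.59, -0.392, -0.586]
wrist_force: [-0.6, -0.4, -3.3]
finger_gap: 0.0449
```

Run:
```python
from lid import *
s=env.get_state();print(s['clock'],s['wrist_force'],s['ft_torque'],s['tcp_pos'])
im,d=env.read_camera('wrist');save('w4',im)
ys=np.deg2rad(20.7);u=np.array([np.cos(ys),np.sin(ys)]);seat=np.array([.5683,-.0495])
for dx in(-.08,-.032):
  t=seat+u*dx
  print(dx,t,plan([*t,.115],ys+np.pi/2))
```

```text
6.05 [-0.63883769 -0.44811892 -3.29558574] [ 0.01786153 -0.00835836 -0.00509213] [ 0.47170455 -0.30936556  0.11732736]
-0.08 [ 0.49346448 -0.07777799] (array([ 0.0328, -0.0025,  0.0026]), array([ 0.0009, -0.1094,  0.2046]))
-0.032 [ 0.53836579 -0.0608112 ] (array([ 0.0328, -0.0025,  0.0026]), array([ 0.001 , -0.1574,  0.2031]))
```

View pics/w4.png

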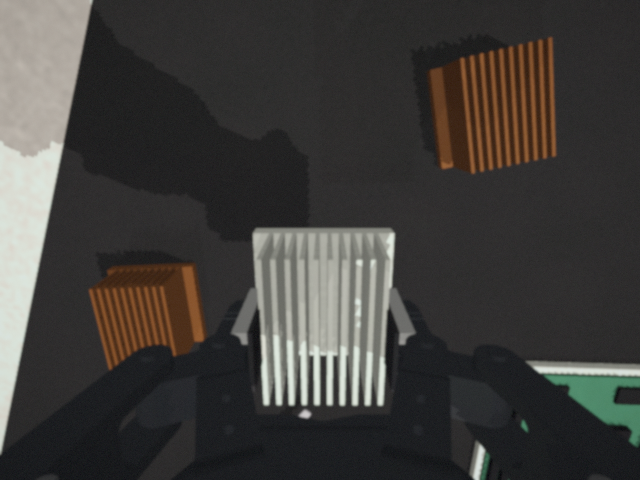

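Request:
{"api": "step_arm", "payload": {
  "moves": [
    [[0.033,0,0,0.001,-0.03,0.04,0],[0.033,0,0,0.001,-0.06,0.08,0],[0.033,0,0,0.001,-0.09,0.12,0],[0.033,0,0,0.001,-0.12,0.16,0],[0.033,0,0,0.001,-0.14,0.18,0],[0.033,0,0,0.001,-0.155,0.195,0],[0.033,0,0,0.001,-0.163,0.203,0],[0.033,0,0,0.001,-0.163,0.203,0],[0.033,0,0,0.001,-0.163,0.203,0],[0.033,0,0,0.001,-0.163,0.203,0]]
  ]
}}

```text
clock: 7.1
tcp_pos: [0.543, -0.0598, 0.1146]
orientation: [-0.403, 0.582, -0.403, -0.58]
wrist_force: [1.0, -0.1, -2.1]
finger_gap: 0.0453
```

```bash
cat > st.py <<'E'
from lid import *
s=env.get_state();ys=np.deg2rad(20.7);u=np.array([np.cos(ys),np.sin(ys)]);n=np.array([-u[1],u[0]]);seat=np.array([.5683,-.0495])
p,r=pose(s);e=p[:2]-seat
m=r.as_matrix()
print('t',s['clock'],'dx',e@u,'dy',e@n,'z',p[2],'jawyaw',np.rad2deg(np.arctan2(m[1,2],m[0,2]))%180-90,'F',s['wrist_force'].round(1),'T',s['ft_torque'].round(2),s['finger_gap'])
E
cat > look.py <<'E'
import sys
from st import *
for c in sys.argv[2:]:
    im,d=env.read_camera(c);save(sys.argv[1]+c,im)
    if c!='wrist':
        K,T=w2c(c);q=K@(T@np.array([*seat,.03,1]))[:3];U,V=(q[:2]/q[2]).astype(int)
        save(sys.argv[1]+c,cv2.resize(im[max(V-50,0):V+50,max(U-65,0):U+65],None,fx=6,fy=6,interpolation=cv2.INTER_CUBIC))
E
python3 look.py a wrist scene
```

```text
t 7.1 dx -0.027305661681118875 dy -0.0007090286187179638 z 0.11462796752880595 jawyaw 20.597882695463284 F [ 1.  -0.1 -2.1] T [-0.03  0.01 -0.03] 0.045279278454291826
```

View pics/awrist.png

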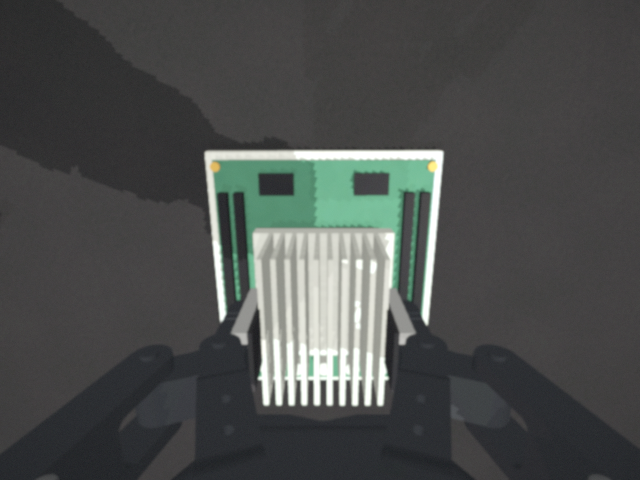

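View pics/ascene.png

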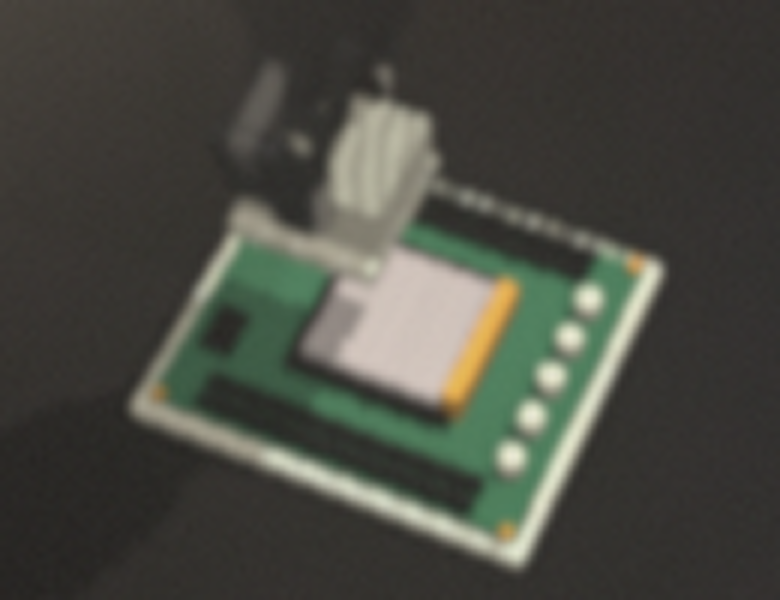

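Request:
{"api": "step_arm", "payload": {
  "moves": [
    [[0,0,0,0.02,0,0.001,0],[0,0,0,0.04,0,0.001,0],[0,0,0,0.053,0,0.001,0],[0,0,0,0.06,0,0.001,0],[0,0,0,0.06,0,0.001,0],[0,0,0,0.06,0,0.001,0]]
  ]
}}

```text
clock: 7.8
tcp_pos: [0.5435, -0.0593, 0.0554]
orientation: [-0.403, 0.583, -0.402, -0.58]
wrist_force: [0.5, -0.1, -2.6]
finger_gap: 0.0454
```

Request:
{"api": "step_arm", "payload": {
  "moves": [
    [[0,0,0,0.001,0,0,0],[0,0,0,0.002,0,0,0],[0,0,0,0.003,0,0,0],[0,0,0,0.004,0,0,0],[0,0,0,0.004,0,0,0]]
  ]
}}

```text
clock: 8.3
tcp_pos: [0.5434, -0.0592, 0.0513]
orientation: [-0.403, 0.583, -0.402, -0.58]
wrist_force: [-0.2, -0.2, -2.1]
finger_gap: 0.045
```

```bash
python3 st.py
```

```text
t 8.3 dx -0.026767096337199946 dy -0.000262026061812646 z 0.051335800413064014 jawyaw 20.575069148864003 F [-0.2 -0.2 -2.1] T [-0.06 -0.04 -0.05] 0.04503478763037205
```

Request:
{"api": "step_arm", "payload": {
  "moves": [
    [[0,0,0,0.001,0,0,0],[0,0,0,0.002,0,0,0],[0,0,0,0.0025,0,0,0],[0,0,0,0.0025,0,0,0]]
  ]
}}

```text
clock: 8.7
tcp_pos: [0.5433, -0.0592, 0.049]
orientation: [-0.403, 0.583, -0.402, -0.58]
wrist_force: [-1.5, 0.9, 0.2]
finger_gap: 0.0452
```

```bash
python3 st.py
```

```text
t 8.7 dx -0.026780476469891755 dy -0.00021246738960901645 z 0.04901502122408926 jawyaw 20.57552406984273 F [-1.5  0.9  0.2] T [0.02 0.26 0.01] 0.04520469636857676
```

Request:
{"api": "step_arm", "payload": {
  "moves": [
    [[0,0,0,0.0005,0,0,0],[0,0,0,0.001,0,0,0],[0,0,0,0.001,0,0,0],[0,0,0,0.001,0,0,0]]
  ]
}}

```text
clock: 9.1
tcp_pos: [0.5433, -0.0592, 0.049]
orientation: [-0.403, 0.583, -0.402, -0.58]
wrist_force: [-3.7, 0.6, 6.7]
finger_gap: 0.045
```

```bash
python3 look.py b wrist scene
```

```text
t 9.1 dx -0.026785897417867792 dy -0.00023215317399704694 z 0.04898888423716384 jawyaw 20.576350168222405 F [-3.7  0.6  6.7] T [0.19 0.71 0.03] 0.04497375350074859
```

View pics/bscene.png

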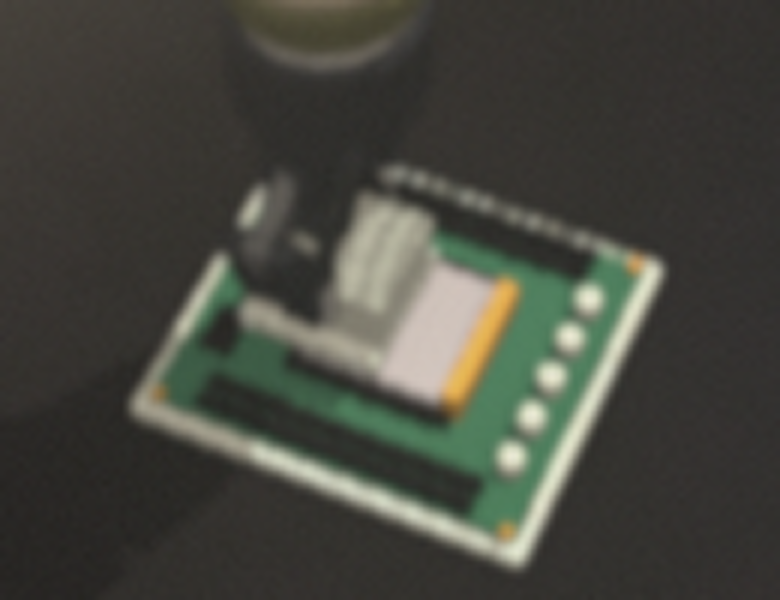

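View pics/bwrist.png

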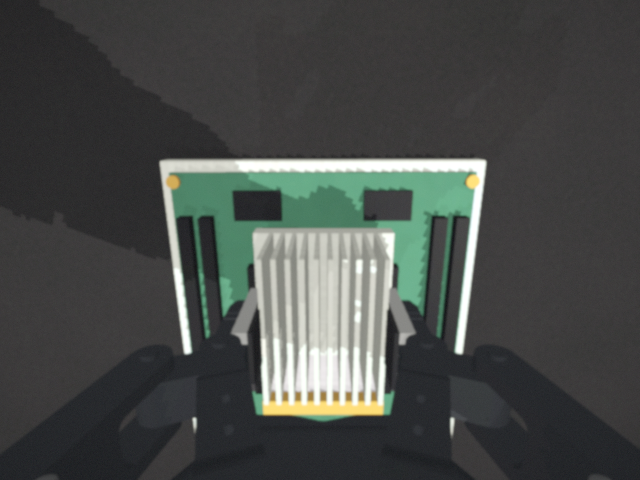

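Request:
{"api": "step_arm", "payload": {
  "moves": [
    [[0,0,0,0.0005,-0.002,0,0],[0,0,0,0.0005,-0.004,0,0],[0,0,0,0.0005,-0.006,0,0],[0,0,0,0.0005,-0.008,0,0],[0,0,0,0.0005,-0.01,0,0],[0,0,0,0.0005,-0.012,0,0],[0,0,0,0.0005,-0.014,0,0],[0,0,0,0.0005,-0.014,0,0]]
  ]
}}

```text
clock: 10.0
tcp_pos: [0.5566, -0.0546, 0.049]
orientation: [-0.403, 0.583, -0.403, -0.58]
wrist_force: [-3.5, -1.3, 5.5]
finger_gap: 0.045
```

```bash
python3 st.py
```

```text
t 10.0 dx -0.01271306305752456 dy -0.0006368436758121194 z 0.04900668070210392 jawyaw 20.5711403143803 F [-3.5 -1.3  5.5] T [-0.16  0.72  0.04] 0.0450408423463074
```

Request:
{"api": "step_arm", "payload": {
  "moves": [
    [[0,0,0,0.0005,-0.002,0,0],[0,0,0,0.0005,-0.004,0.0002,0],[0,0,0,0.0005,-0.006,0.0003,0],[0,0,0,0.0005,-0.008,0.0004,0],[0,0,0,0.0005,-0.01,0.0005,0],[0,0,0,0.0005,-0.011,0.0005,0],[0,0,0,0.0005,-0.011,0.0005,0]]
  ]
}}

```text
clock: 10.7
tcp_pos: [0.5668, -0.0507, 0.049]
orientation: [-0.402, 0.583, -0.403, -0.579]
wrist_force: [-3.8, -2.1, 6.1]
finger_gap: 0.0449
```

Request:
{"api": "step_arm", "payload": {
  "moves": [
    [[0,0,0,0.0005,-0.001,0,0],[0,0,0,0.0005,-0.0015,0,0],[0,0,0,0.0005,-0.0015,0,0]]
  ]
}}

```text
clock: 11.0
tcp_pos: [0.5679, -0.0505, 0.049]
orientation: [-0.402, 0.583, -0.403, -0.579]
wrist_force: [-4.9, -1.2, 7.2]
finger_gap: 0.045
```

```bash
python3 look.py c wrist scene top
```

```text
t 11.0 dx -0.0007266442823471526 dy -0.000796546728713984 z 0.04904667972890431 jawyaw 20.554588774280205 F [-4.9 -1.2  7.2] T [-0.12  1.    0.08] 0.044978182077577866
```

View pics/cscene.png

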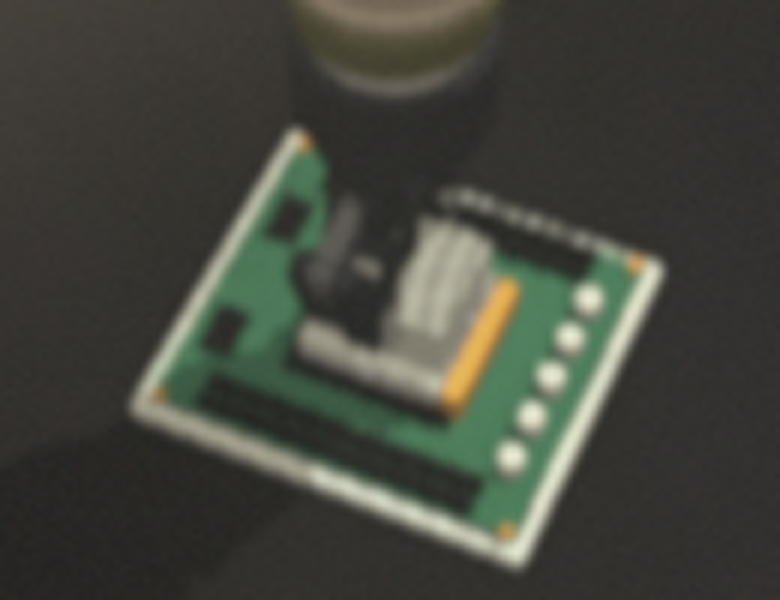

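View pics/cwrist.png

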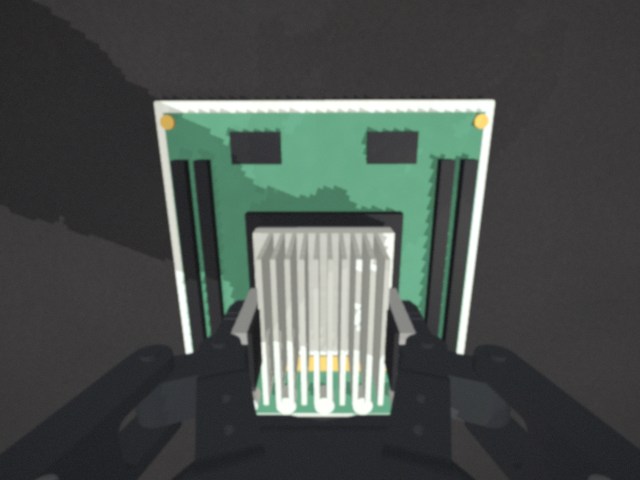

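Request:
{"api": "step_arm", "payload": {
  "moves": [
    [[0,0,0,0.0003,-0.001,0.0003,0],[0,0,0,0.0003,-0.002,0.0004,0],[0,0,0,0.0003,-0.002,0.0004,0]]
  ]
}}

```text
clock: 11.45
tcp_pos: [0.5696, -0.0497, 0.049]
orientation: [-0.402, 0.583, -0.404, -0.579]
wrist_force: [-3.9, -1.7, 6.2]
finger_gap: 0.045
```

```bash
python3 st.py
```

```text
t 11.45 dx 0.001179637576047242 dy -0.0006933337057176847 z 0.0490419084258805 jawyaw 20.541920978624148 F [-3.9 -1.7  6.2] T [-0.18  0.78  0.11] 0.04500671824713058
```

Request:
{"api": "step_arm", "payload": {
  "moves": [
    [[0,0,0,0.0003,-0.001,0.0003,0],[0,0,0,0.0003,-0.0015,0.0003,0],[0,0,0,0.0003,-0.0015,0.0003,0]]
  ]
}}

```text
clock: 11.75
tcp_pos: [0.5698, -0.0497, 0.0491]
orientation: [-0.401, 0.583, -0.405, -0.579]
wrist_force: [-7.6, -3.7, 9.0]
finger_gap: 0.0453
```

```bash
python3 st.py
```

```text
t 11.75 dx 0.0013141021472211066 dy -0.0006715263093642989 z 0.049092042202382564 jawyaw 20.524324720882973 F [-7.6 -3.7  9. ] T [-0.47  1.51  0.17] 0.04531224322734235
```

Request:
{"api": "step_arm", "payload": {
  "moves": [
    [[0,0,0,0,0.0002,0,0],[0,0,0,0,0.0002,0,0],[0,0,0,0,0.0002,0,0.65],[0,0,0,0,0.0002,0,0.8],[0,0,0,0,0.0002,0,0.8],[0,0,0,0,0.0002,0,0.8],[0,0,0,0,0.0002,0,0.8]]
  ]
}}

```text
clock: 12.45
tcp_pos: [0.5697, -0.0497, 0.0491]
orientation: [-0.401, 0.583, -0.405, -0.579]
wrist_force: [0.4, 0.8, 0.3]
finger_gap: 0.0684
```

```bash
python3 look.py d wrist scene
```

```text
t 12.45 dx 0.0012334521257984386 dy -0.0007325202556537809 z 0.049061195535868934 jawyaw 20.523167747093268 F [0.4 0.8 0.3] T [ 0.02  0.03 -0.01] 0.0683690029808487
```

View pics/dwrist.png

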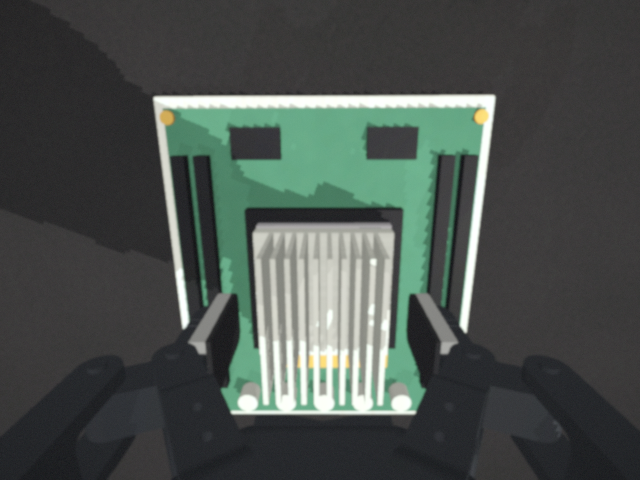

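Request:
{"api": "step_arm", "payload": {
  "moves": [
    [[0,0,0,-0.02,0,0,0.8],[0,0,0,-0.05,0,0,0.8],[0,0,0,-0.09,0.02,0,0.8],[0,0,0,-0.13,0.04,0,0.8],[0,0,0,-0.15,0.05,0,0.8],[0,0,0,-0.15,0.05,0,0.8],[0,0,0,-0.15,0.05,0,0.8],[0,0,0,-0.15,0.05,0,0.8]]
  ]
}}

```text
clock: 13.35
tcp_pos: [0.5223, -0.066, 0.1978]
orientation: [-0.401, 0.582, -0.405, -0.58]
wrist_force: [-0.6, -0.1, -0.9]
finger_gap: 0.0685
```

```bash
python3 - <<'E'
from st import *
im,d=env.read_camera('wrist');P=pts('wrist',d,s)
save('ew',cv2.resize(im[130:400,160:480],None,fx=2.2,fy=2.2,interpolation=cv2.INTER_CUBIC))
c=P[...,:2]-seat;X=c@u;Y=c@n;Z=P[...,2]
near=(abs(X)<.045)&(abs(Y)<.045)
for lo,hi in((.055,.07),(.0265,.034),):
    m=near&(Z>lo)&(Z<hi)
    if lo<.03: m&=(X<.029)
    q=np.c_[X[m],Y[m]]*1000
    print(lo,m.sum(),cv2.minAreaRect(q.astype(np.float32)),np.median(Z[m]),q.min(0),q.max(0))
    A=np.c_[X[m],Y[m],np.ones(m.sum())];print('tilt',np.linalg.lstsq(A,Z[m],rcond=None)[0])
E
python3 look.py e scene top
```

```text
t 13.35 dx -0.04883329008344908 dy 0.0008287683281756711 z 0.19777090382341242 jawyaw 20.53023072249745 F [-0.6 -0.1 -0.9] T [-0.    0.01  0.05] 0.0685046981670553
0.055 1892 ((1.0402278900146484, -0.4924888610839844), (46.07483673095703, 61.36403274536133), 89.7507095336914) 0.06196609580865367 [-29.73685072 -23.52105995] [31.709179   22.57172029]
tilt [0.01408537 0.00205998 0.06162071]
0.0265 2221 ((-0.36037445068359375, -0.48778724670410156), (60.083091735839844, 58.63134002685547), 89.92302703857422) 0.030176356619817768 [-29.71443809 -30.53930821] [28.96249425 29.57987039]
tilt [0.00381052 0.00116984 0.03020721]
t 13.4 dx -0.04892911472114451 dy 0.0009479733285773133 z 0.19752548076552118 jawyaw 20.53877499997857 F [-0.9 -0.1  0.2] T [ 0.04  0.03 -0.  ] 0.06801972797817714
```

View pics/ew.png

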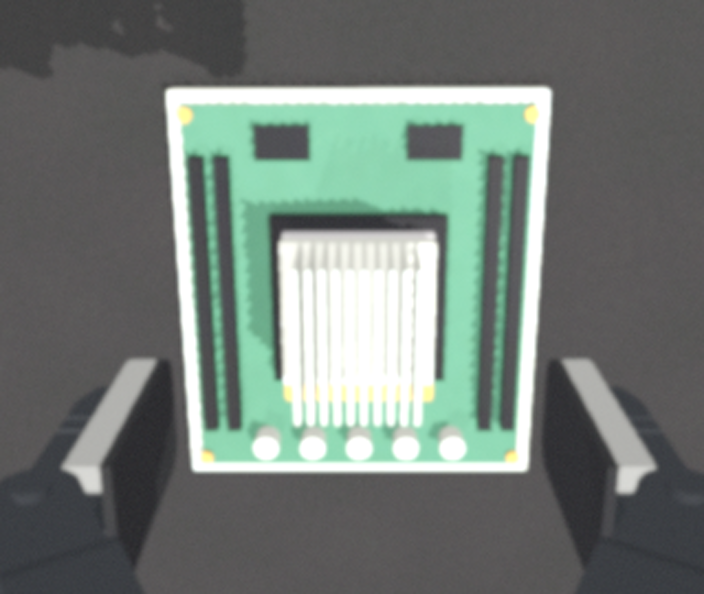

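View pics/escene.png

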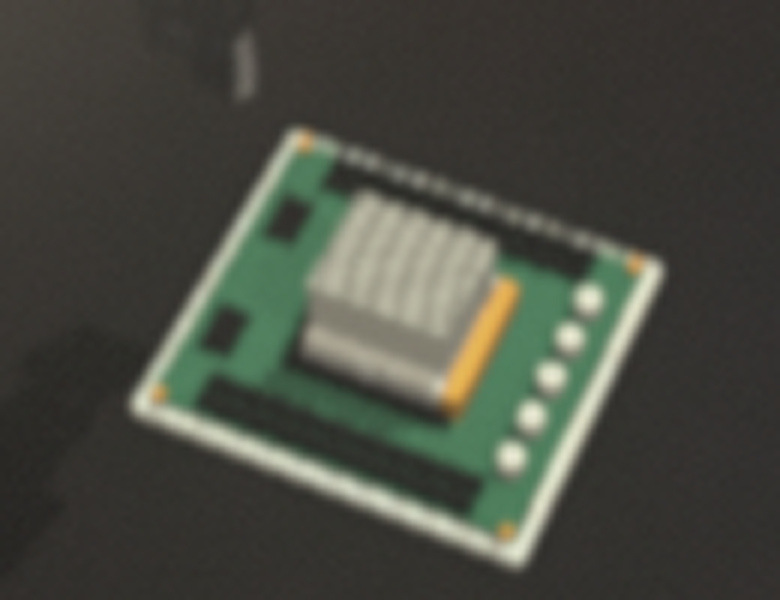

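```bash
python3 -c "
from h import *
print(env.hand_in())"
```

```text
the job is handed in; nothing more can be done
None
```

The large heat sink is on the processor lid, up against the stop rail. I let go, raised the arm clear and handed the job in at about 13.4 s. `hand_in` gives no verdict, so all figures below are my own measurements.

**What I did:** I gripped the bare aluminium heat sink across its fins and set it flat on the lid of the green board, about 27 mm short of the lid's centre. Contact pressure was roughly 3–9 N. I then slid it without lifting until the rail stopped it: the force along the slide rose from about 4 to 8 N and the motion stopped.

**Last check, wrist camera depth:**

| Quantity | Measured | Allowed |
|---|---|---|
| Along the slide | +1.0 mm | -3 to +4 mm |
| Sideways | -0.5 mm | ±5 mm |
| Fin direction off the slide | under 0.01 rad | under 0.09 rad |
| Base top height | 30.2 mm (30 mm expected) | ±2.5 mm on the underside |
| Tilt, from the base | about 0.004 rad | under 0.05 rad |

**One disagreement:** the fin tops gave a tilt of 0.014 rad against 0.004 rad from the base. I put that down to edge noise in the depth image; both are within the limit.

I never reached for the small heat sink, the screwdriver, the drive or the look-alikes. I did not measure the bystanders' positions again at the end.

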